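Ease the long spatula out of a half-opening drawer

ROBOT

A 6-joint arm with a two-finger parallel gripper is mounted at the origin on the work surface. World frame = base frame: x ahead of the robot, y to its left, z up, the work surface at z = 0. Lengths are in mm, angles in rad, forces in N, time in s.
With the tool pointing down it reaches from about 325 to 900 mm from the base axis. Payload 6.1 kg.
Tool frame: the origin (TCP) lies at the very end of the fingers, on their centre line; the grasp point (between the pads) lies grasp_offset behind it (grasp_offset is the distance from the TCP to the grasp point, in mm); x points along the fingers, z is the direction in which the jaws open and shut, and the axes are right-handed (so a half turn about x gives the same grasp; the last joint's range is limited). The gripper opens to 87 mm and grips with 3 to 60 N. Pads are 19 mm wide; open, the fingers measure 117 mm over their backs; the gripper's body (75 mm by 190 mm) begins 51 mm behind the grasp point.
Start: joints at [-1.348, 0.22, 1.526, -0, 1.395, -0.126], TCP at [213.599, -587.359, 182.838] pointing down, gripper open.
Joint ranges: [-2.98, 2.98], [-0.91, 2.08], [0.09, 2.57], [-1.24, 4.39], [0.2, 2.65], [-2.68, 2.68]. Speed limits (rad/s): [2.57, 2.57, 3.01, 3.14, 3.14, 3.14].

INTERFACE

Orientations are given as a unit quaternion [w, x, y, z].
In Python, from station import * gives the robot as it stands. The module is installed in compiled form; this text tells all that it offers. Calls block until the motion is done:
- move_pose(position, orientation): joint-space move of the TCP to a pose.
- move_straight(position, rotation=None, velocity=150): straight line of the TCP; rotation=None keeps the orientation; velocity is the mean speed in mm/s.
- move_joints(angles): joint-space move.
- set_gripper(opening, grasp_force=None): finger opening in mm; grasp_force is the grip in N (None keeps the last); returns when the fingers have stopped.
- sleep(seconds).
- ik(position, orientation): joint angles nearest the present ones, or None.
- grab_frame(name): name is "scene" or "top" or "wrist"; returns the picture (384x512x3 uint8, blue, green, red); there is no depth.
- camera_model(name): a dict with "K" (3x3 intrinsics, pixels), "cam_to_world" (4x4, takes a point from camera to world coordinates). Camera axes: x right, y up, looking along -z (the intrinsics and any distortion apply to the point x, -y, -z); pixel columns grow to the right and rows downward; lengths in mm; the calibration is good to about 2 mm. The wrist camera is an equidistant fisheye: a pixel r from the principal point sees the ray r / f radians off the axis. A picture is of the moment at which its call begins: read the wrist's pose just before it. camera_model takes no time and is no camera call; for the wrist camera it gives the pose at the moment of the call.
A pose or a line that the arm cannot do raises Unreachable and nothing moves.
- job_done(): hands the job in, once; it reports no verdict.
Readings, each from a call of its own:
- get_time_s(): time.
- get_qpos(): joint angles.
- get_joint_velocities(): joint speeds.
- get_effort(): joint torques, N m.
- get_tcp_pos(): TCP position.
- get_tcp_rot(): TCP orientation.
- get_wrist_force(): force on the tool from outside, world axes, zero at the start.
- get_torque(): the same for the moment, N m.
- get_finger_gap(): finger opening in mm.
Only numpy, scipy, OpenCV 4.12 (cv2) and the standard library are available. Lean on these libraries where they do the work, as an engineer would, in place of code of your own. Each camera call takes 0.05 s, during which the arm holds its last target.

TASK

Pull the organiser's drawer out to its stop and take out the long wooden mixing spatula that lies beside the comb: it is longer than the opening, so raise its handle end and draw it out on the slant, without forcing it against the drawer or the top board. Finish still holding the spatula up in the gripper, steady, all of it about 10 cm above the top of the organiser and touching nothing else; leave the comb in the drawer and the dish, the cream jar and the things on the tray where they are.

Things in the scene. Friction and masses are not known exactly. Their poses are not given: they have to be found in the camera images.
- organiser: Low bamboo organiser standing fixed on the dresser top: 300 mm deep (x), 290 mm wide (y), 94 mm high. Origin: centre of its underside; its x axis points from its open front towards its back, z up. The carcass front plane is 150 mm from the origin towards -x. Its top board is 12 mm thick (underside 82 mm, upper face 94 mm above the dresser top). One drawer slides out of the front along the organiser's -x.
- drawer (a joint): How far the drawer is out, in m: 0 shut, 0.12 at its fixed stop (half extension: the rear of the drawer always stays under the top board). Starts a little open, slides with 1 to 3 N of friction and stays where it is left.
- drawer_front (a point): Middle of the upper edge of the drawer's front board, on its inner face; moves with the drawer, axes as the organiser's. The board is 12 mm thick, 286 mm wide, its edge 88 mm above the dresser top. With the drawer out by q this point lies q in front of the carcass front plane. Behind it the drawer is open above, clear 250 mm wide and 270 mm long, walls 50 mm high, floor 16 mm above the dresser top.
- drawer_handle (a point): Middle of the drawer's steel bar handle, a level bar about 100 mm long along the organiser's y, standing 35 mm in front of the front board (the bar's axis), 55 mm above the dresser top; the bar is about 10 mm thick. It moves with the drawer. Axes as the organiser's.
- spatula_handle (a point): Centre of the handle of the long wooden spatula, 8 mm above its flat underside. It lies in the drawer on either side of the comb, handle to the drawer front: 220 mm long, about 60 g. x: from handle to blade; z: up. Handle: bar 135 mm long (67.5 mm either way of this point), 18 mm wide (y), 16 mm thick. Blade 46 mm wide, 6 mm thick, tip 152.5 mm from this point.
- spatula_end (a point): Middle of the spatula's handle end face, 67.5 mm from spatula_handle along -x. Axes as spatula_handle.
- spatula_tip (a point): Tip of the spatula's blade, 152.5 mm from spatula_handle along +x and 5 mm lower. Axes as spatula_handle.
- comb: Flat wooden comb in the drawer beside the spatula, 170 x 38 x 6 mm, long axis x; origin at the centre of its underside. Stays in the drawer.
- ring_dish: Pink ceramic ring dish, 92 mm across, 42 mm high with its centre cone, standing on the middle of the organiser's top. Origin: centre of its underside. Leave alone.
- tray: Bamboo tray, 420 x 300 mm, rim 30 mm high, fixed on the dresser top at the left (+y) side; origin at the centre of its underside. On it stand the white steam steriliser (200 mm across, 260 mm high, fixed, its axis 90 mm from the origin along +x and 25 mm along +y), three pacifiers and the canister. Leave alone.
- cream_jar: Squat white cream jar, 64 mm across, 50 mm high, on the dresser top to the right (-y) of the organiser. Origin: centre of its underside. Leave alone.
- canister: Sealed clear acrylic canister, 88 mm across, 125 mm high, on the bamboo tray at the left (+y) side. Origin: centre of its underside. Leave alone.
- pacifier1: Orange silicone pacifier, 44 mm wide, 42 mm high, one of three standing in a row on the bamboo tray. Origin: centre of its underside. Leave alone.
- pacifier2: Orange silicone pacifier, 44 mm wide, 42 mm high, one of three standing in a row on the bamboo tray. Origin: centre of its underside. Leave alone.
- pacifier3: Orange silicone pacifier, 44 mm wide, 42 mm high, one of three standing in a row on the bamboo tray. Origin: centre of its underside. Leave alone.

How it is judged:
By the outcome, as a careful person would: the job done as asked, in the order asked, and still so for the second after the job is handed in, while the arm keeps its last pose, push and grip.
It also fails if it takes over 58 s, if anything falls off the work surface, if the arm or the gripper's body presses on something with over 40 N, if the wrist force passes 120 N, or if a joint passes its speed limit or range.

## Working session

There is one attempt and no reset: what is moved stays moved. The work goes in short steps, each a Python script; the robot and the scene stay as the last script left them, time stands still between calls to the robot, and variables do not carry over. Pictures are saved under pics/ and viewed, and the job is handed in when it is done.

```bash
mkdir -p pics
python3 - <<'E'
from station import *
import cv2
for n in ("scene","top","wrist"):
    cv2.imwrite(f"pics/{n}0.png",grab_frame(n))
    m=camera_model(n); print(n,m)
print(get_time_s(),get_tcp_rot(),get_tcp_pos(),get_wrist_force())
try: print(grasp_offset)
except Exception as e: print(e)
E
```

```text
scene {'K': array([[488.10097219,   0.        , 260.40136384],
       [  0.        , 488.10097219, 190.87056617],
       [  0.        ,   0.        ,   1.        ]]), 'cam_to_world': array([[ 8.12719774e-01, -3.90669149e-01,  4.32277903e-01,
         1.44791141e+03],
       [ 5.82621045e-01,  5.36914657e-01, -6.10143729e-01,
        -1.16666895e+03],
       [ 6.26798927e-03,  7.47730077e-01,  6.63973226e-01,
         1.38597164e+03],
       [ 0.00000000e+00,  0.00000000e+00,  0.00000000e+00,
         1.00000000e+00]])}
top {'K': array([[482.58948258,   0.        , 255.07877588],
       [  0.        , 482.58948258, 194.70608254],
       [  0.        ,   0.        ,   1.        ]]), 'cam_to_world': array([[-1.22085724e-02,  9.98695736e-01, -4.95759742e-02,
         5.19656728e+02],
       [-9.99843101e-01, -1.28289291e-02, -1.22143823e-02,
         3.99376219e+01],
       [-1.28344582e-02,  4.94190756e-02,  9.98695665e-01,
         1.61760968e+03],
       [ 0.00000000e+00,  0.00000000e+00,  0.00000000e+00,
         1.00000000e+00]])}
wrist {'K': array([[297.31863964,   0.        , 257.35497566],
       [  0.        , 297.31863964, 191.03056237],
       [  0.        ,   0.        ,   1.        ]]), 'cam_to_world': array([[ 3.42273029e-01,  9.11779959e-01,  2.26950393e-01,
         2.75592093e+02],
       [-9.39600302e-01,  3.32310214e-01,  8.19828831e-02,
        -5.64808768e+02],
       [-6.67584094e-04, -2.41303188e-01,  9.70449548e-01,
         3.84162297e+02],
       [ 0.00000000e+00,  0.00000000e+00,  0.00000000e+00,
         1.00000000e+00]])}
0.15 [ 0.57877588  0.40601564  0.57957209 -0.40529739] [ 213.49195363 -586.83010441  181.98602561] [-0.33873674 -1.11290565 -0.01616672]
18.700000000000003
```

View pics/scene0.png

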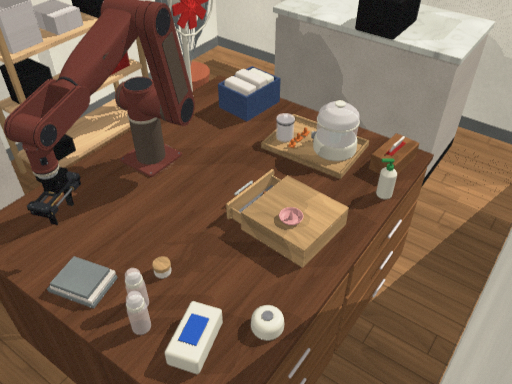

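View pics/top0.png

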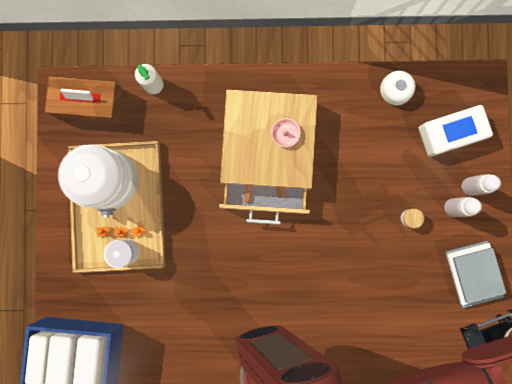

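View pics/wrist0.png

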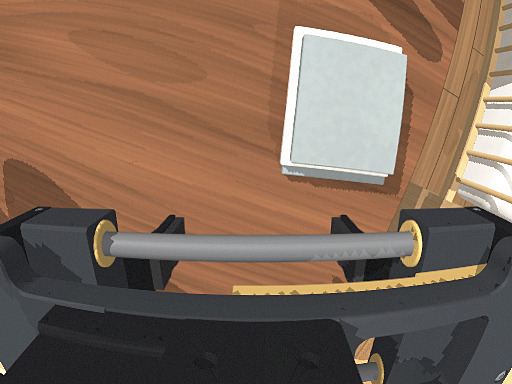

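The top view shows the organiser at about (268,140) and the drawer open roughly 20–30 mm, with the handle at (264,219). I'll zoom in and measure.

```bash
cat > h.py <<'E'
import numpy as np, cv2
from scipy.spatial.transform import Rotation as R
def ray(m,u,v,fish=False):
    K=m["K"];T=m["cam_to_world"]
    a=(u-K[0,2])/K[0,0]; b=(v-K[1,2])/K[1,1]
    if fish:
        r=np.hypot(a,b); s=np.sin(r)/r if r>1e-9 else 1
        d=np.array([a*s,-b*s,-np.cos(r)])
    else: d=np.array([a,-b,-1.])
    d=T[:3,:3]@d
    return T[:3,3],d/np.linalg.norm(d)
def onz(m,u,v,z,fish=False):
    o,d=ray(m,u,v,fish); return o+d*(z-o[2])/d[2]
def proj(m,p,fish=False):
    K=m["K"];T=m["cam_to_world"]
    c=T[:3,:3].T@(np.array(p,float)-T[:3,3]); x,y,z=c[0],-c[1],-c[2]
    if fish:
        rr=np.hypot(x,y); t=np.arctan2(rr,z); return np.array([K[0,2]+K[0,0]*t*x/rr,K[1,2]+K[1,1]*t*y/rr])
    return np.array([K[0,2]+K[0,0]*x/z,K[1,2]+K[1,1]*y/z])
def quat(xa,za):
    xa=np.array(xa,float);xa/=np.linalg.norm(xa);za=np.array(za,float);za-=xa*(za@xa);za/=np.linalg.norm(za)
    q=R.from_matrix(np.stack([xa,np.cross(za,xa),za],1)).as_quat(); return [q[3],q[0],q[1],q[2]]
E
python3 - <<'E'
from h import *
im=cv2.imread("pics/top0.png")
cv2.imwrite("pics/top0z.png",cv2.resize(im[80:230,205:335],None,fx=4,fy=4,interpolation=cv2.INTER_CUBIC))
E
```

```text
(no output)
```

View pics/top0z.png

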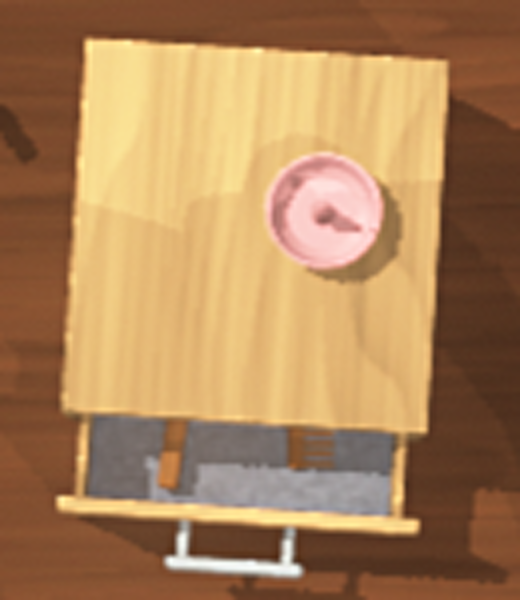

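The top view shows the board's corners at zoom pixels (86,39), (448,61), (427,433), (62,411). The spatula handle is on the left (+y) with its end at about (170,488), and the comb is on the right at (312,450).

Run:
```python
from station import *
from h import *
m=camera_model("top")
f=lambda x,y,z:onz(m,205+(x+.5)/4-.5,80+(y+.5)/4-.5,z)
c=[f(*p,94) for p in((86,39),(448,61),(427,433),(62,411))]
print(np.round(c,1)); ctr=np.mean(c,0); 
e=(c[0]+c[1]-c[2]-c[3])/2; e2=(c[0]-c[1]+c[3]-c[2])/2;print(ctr,np.linalg.norm(e),np.linalg.norm(e2),np.arctan2(e[1],e[0]),np.arctan2(-e2[0],e2[1]))
yaw=(np.arctan2(e[1],e[0])+np.arctan2(-e2[0],e2[1]))/2
ex=np.array([np.cos(yaw),np.sin(yaw),0]);ey=np.array([-ex[1],ex[0],0])
def loc(p): d=p-ctr; return np.round([d@ex,d@ey,p[2]],1)
print("front L/R outer",loc(f(58,500,88)),loc(f(418,524,88)), "out edge/inner",loc(f(236,519,88)),loc(f(236,506,88)))
h=[f(166,562,60),f(301,572,60)];print("handle",loc(h[0]),loc(h[1]),np.mean(h,0))
print("spat end",loc(f(158,486,32)),loc(f(179,489,32)),"at mouth",loc(f(165,420,32)),loc(f(187,420,32)))
print("comb",loc(f(290,466,22)),loc(f(333,466,22)))
```

```text
[[ 933.7  147.1   94. ]
 [ 911.5 -141.6   94. ]
 [ 614.6 -119.5   94. ]
 [ 635.8  168.8   94. ]]
[773.91091932  13.70067765  94.        ] 298.1953262508659 289.30946267900475 -0.07356430929395787 -0.07524511354231522
front L/R outer [-219.6  143.5   88. ] [-221.  -142.3   88. ] out edge/inner [-225.9    1.6   88. ] [-215.7    2.3   88. ]
handle [-263.5   55.7   60. ] [-264.7  -53.3   60. ] [510.61756904  34.54469806  60.        ]
spat end [-201.8   67.1   32. ] [-203.2   49.7   32. ] at mouth [-147.1   64.8   32. ] [-146.    46.7   32. ]
comb [-178.2  -40.5   22. ] [-176.   -75.9   22. ]
```

The drawer is out about 67 mm. The spatula's handle end is at local x≈-202, y≈+58 in the organiser frame. Next I'll grip the bar handle with the jaws along the organiser's x and pull until the stop is felt.

```bash
cat >> h.py <<'E'
YAW=-0.0744
EX=np.array([np.cos(YAW),np.sin(YAW),0]);EY=np.array([-EX[1],EX[0],0]);C=np.array([773.9,13.7,0])
def W(x,y,z): return C+EX*x+EY*y+np.array([0,0,z])
def loc(p): d=np.array(p)-C; return np.round([d@EX,d@EY,d[2]],1)
E
python3 - <<'E'
from station import *
from h import *
H=W(-264,1.2,42)
for s in (1,-1):
    for a in (EX,EY):
        q=quat([0,0,-1],s*a); print(s,ik(list(H),q))
j=[ (ik(list(H),quat([0,0,-1],s*EX)),s) for s in (1,-1)]
j=[(x,s) for x,s in j if x is not None]
s=min(j,key=lambda t:abs(t[0][5]))[1]; q=quat([0,0,-1],s*EX)
up=H.copy();up[2]=220
move_pose(list(up),q); set_gripper(30,20)
cv2.imwrite("pics/top1.png",grab_frame("top"));cv2.imwrite("pics/wrist1.png",grab_frame("wrist"))
print(get_time_s(),get_tcp_pos(),s,get_wrist_force())
E
python3 -c "
import cv2
im=cv2.imread('pics/wrist1.png');cv2.imwrite('pics/wrist1.png',im)"
```

```text
1 [-8.66714639e-02  1.02542217e-01  1.94129620e+00 -4.44089210e-16
  1.09775424e+00 -1.22714639e-02]
1 [-8.66714639e-02  1.02542217e-01  1.94129620e+00 -4.44089210e-16
  1.09775424e+00 -1.58306779e+00]
-1 None
-1 [-8.66714639e-02  1.02542217e-01  1.94129620e+00 -4.44089210e-16
  1.09775424e+00  1.55852486e+00]
3.85 [510.72208668  34.51767162 219.9895326 ] 1 [0.6249735  0.13776627 0.43142928]
```

View pics/wrist1.png

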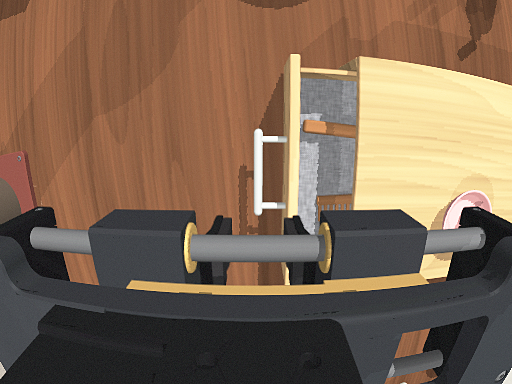

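The wrist view shows the handle bar at u≈259, lying between the fingers (215–295), so the alignment is good. Lowering, gripping and pulling.

Run:
```python
from station import *
from h import *
set_gripper(24,20)
p=np.array(get_tcp_pos()); p[2]=42
move_straight(list(p),velocity=120)
f0=np.array(get_wrist_force());print("down",f0)
set_gripper(0,25); print("gap",get_finger_gap(),np.round(get_wrist_force(),1))
f0=np.array(get_wrist_force())
p=np.array(get_tcp_pos())
move_straight(list(p-EX*44),velocity=80); print(np.round(get_wrist_force()-f0,1))
for d in range(46,66,2):
    move_straight(list(p-EX*d),velocity=25)
    f=(np.array(get_wrist_force())-f0)@EX
    print(d,round(f,1),loc(get_tcp_pos()))
    if abs(f)>10: break
cv2.imwrite("pics/top2.png",grab_frame("top"))
print(get_time_s())
```

```text
down [ 0.94179511 -0.56063981  0.16359262]
gap 0.324822355080369 [0.8 0.4 0.1]
[-0.6 -1.2 -0.6]
46 -1.3 [-309.9    1.2   42. ]
48 -0.9 [-312.2    1.2   41.9]
50 -0.1 [-314.1    1.2   42. ]
52 -1.3 [-316.2    1.2   42. ]
54 -0.4 [-318.2    1.2   42. ]
56 0.1 [-320.2    1.2   42. ]
58 -1.1 [-322.2    1.2   42. ]
60 -1.2 [-324.2    1.2   41.9]
62 -1.3 [-326.2    1.2   42. ]
64 -0.9 [-328.2    1.2   41.9]
9.9
```

The gap closed to 0, so the jaws missed the bar. Looking again before another try.

Run:
```python
from station import *
from h import *
im=grab_frame("top"); w=grab_frame("wrist"); 
z=cv2.resize(im[150:250,205:335],None,fx=4,fy=4,interpolation=cv2.INTER_CUBIC)
cv2.imwrite("pics/w3.png",w);cv2.imwrite("pics/top3z.png",z)
s=grab_frame("scene");cv2.imwrite("pics/scene3z.png",cv2.resize(s[150:270,170:350],None,fx=4,fy=4,interpolation=cv2.INTER_CUBIC))
print(get_finger_gap())
```

```text
0.507236984934229
```

View pics/top3z.png

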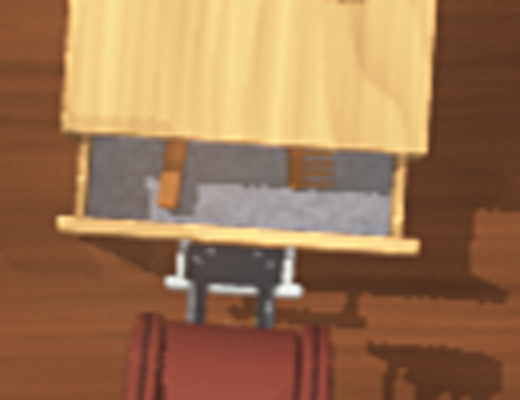

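View pics/w3.png

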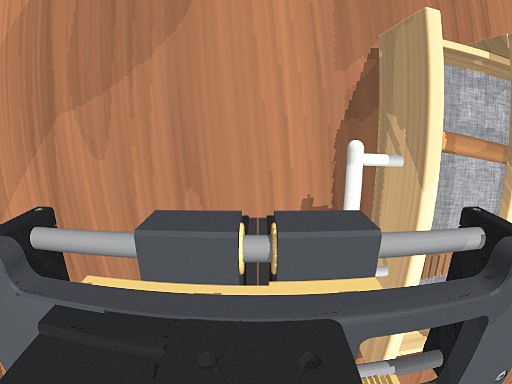

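View pics/scene3z.png

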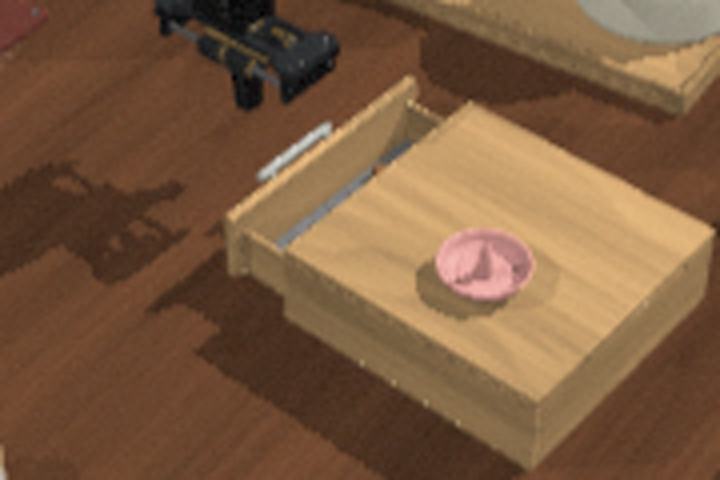

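The wrist view shows the bar at about (355,150)–(350,210), now to the right of the closed fingers; the drawer hasn't moved. I'll triangulate the bar and check the tool position in each view.

Run:
```python
from station import *
from h import *
mt,ms,mw=[camera_model(n) for n in("top","scene","wrist")]
print("wrist cam",loc(mw["cam_to_world"][:3,3]),"tcp",loc(get_tcp_pos()))
z4=lambda o,x:o+(x+.5)/4-.5
rt=[ray(mt,z4(205,168),z4(150,283)),ray(mt,z4(205,300),z4(150,291))]
rs=[ray(ms,z4(170,327),z4(150,128)),ray(ms,z4(170,263),z4(150,177))]
def tri(*rs):
    A=0;b=0
    for o,d in rs:
        P=np.eye(3)-np.outer(d,d);A=A+P;b=b+P@o
    p=np.linalg.solve(A,b); return p,[np.linalg.norm((np.eye(3)-np.outer(d,d))@(p-o)) for o,d in rs]
for a,b in zip(rt,rs):
    p,e=tri(a,b);print("bar end",loc(p),np.round(e,1))
p,e=tri(rt[0],ray(mw,356,147,True));print("w",loc(p),e)
for z in (55,60,65): print(z,loc(onz(mw,356,147,z,True)),loc(onz(mw,356,200,z,True)))
print("proj tcp wrist",proj(mw,get_tcp_pos(),True),"top",proj(mt,get_tcp_pos()),"scene",proj(ms,get_tcp_pos()))
for x in(-264,-268,-260):print(x,proj(mt,W(x,50,55)),proj(ms,W(x,50,55)),proj(mw,W(x,50,55),True))
```

```text
wrist cam [-327.6   66.7  244.2] tcp [-328.     1.2   42. ]
bar end [-264.9   53.8   49.8] [0.9 0.9]
bar end [-263.   -51.8   53.8] [1.3 1.3]
w [-264.8   52.1   64.1] [np.float64(1.9173850404048973), np.float64(1.9173850404048487)]
55 [-262.3   49.5   55. ] [-259.7   13.2   55. ]
60 [-264.   50.   60.] [-261.5   14.6   60. ]
65 [-265.7   50.4   65. ] [-263.3   16.    65. ]
proj tcp wrist [256.60897366 211.46904581] top [261.77343806 240.97114629] scene [232.13370926 182.90691681]
-264 [247.93017433 220.39343051] [251.14415166 181.2098092 ] [353.63241402 146.16754375]
-268 [247.85241811 221.62967423] [250.42274429 180.81008769] [347.94514968 145.9766823 ]
-260 [248.0079112  219.15749427] [251.86690164 181.61027463] [359.24778311 146.3675595 ]
```

Both views put the bar at local x≈-264, as assumed. I'll retry deeper, with pictures before and after closing.

Run:
```python
from station import *
from h import *
p=W(-328,1.2,105); move_straight(list(p),velocity=200)
set_gripper(26,25); print(get_finger_gap())
move_straight(list(W(-263,1.2,105)),velocity=200)
move_straight(list(W(-263,1.2,34)),velocity=120)
print(loc(get_tcp_pos()),get_finger_gap(),np.round(get_wrist_force(),1))
s=grab_frame("scene");cv2.imwrite("pics/s4.png",cv2.resize(s[120:240,180:330],None,fx=4,fy=4,interpolation=cv2.INTER_CUBIC))
cv2.imwrite("pics/w4.png",grab_frame("wrist"))
set_gripper(0); print("gap",get_finger_gap(),np.round(get_wrist_force(),1),get_time_s())
sleep(.2);print("gap",get_finger_gap())
s=grab_frame("scene");cv2.imwrite("pics/s5.png",cv2.resize(s[120:240,180:330],None,fx=4,fy=4,interpolation=cv2.INTER_CUBIC))
```

```text
25.82725385500785
[-262.7    1.2   34.6] 26.18903156470257 [-0.4  0.4  0.2]
gap 0.45317729694717285 [-0.1  0.4 -0.3] 13.3417
gap 0.16364802256329983
```

View pics/s4.png

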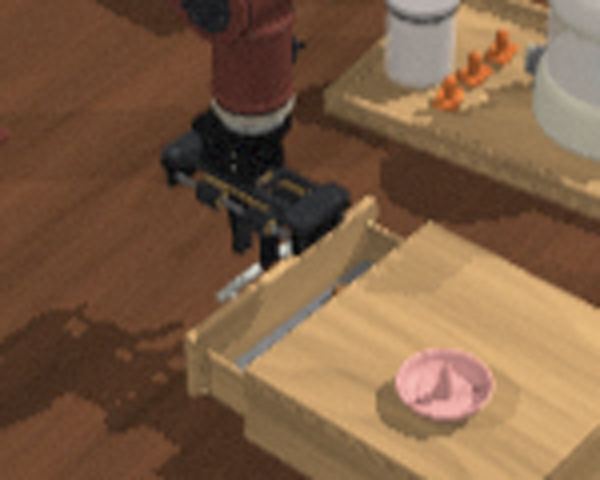

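View pics/w4.png

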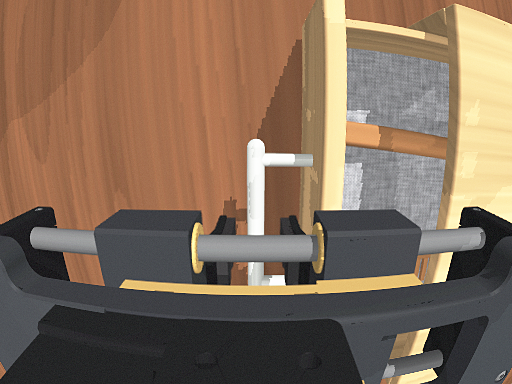

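View pics/s5.png

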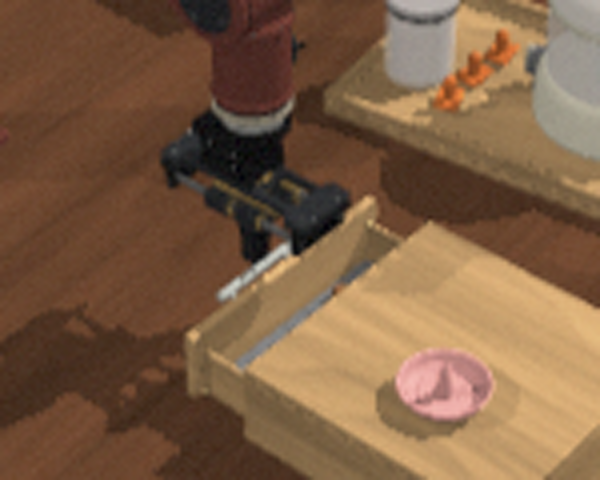

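Run:
```python
from station import *
from h import *
ms=camera_model("scene");mw=camera_model("wrist")
for z in (34,55,75): print(z,[(np.round((proj(ms,W(x,1.2,z))-[180,120])*4)) for x in(-263-20,-263,-243)])
print("bar",[(np.round((proj(ms,W(-264,y,55))-[180,120])*4)) for y in(50,1,-50)],"board top",[(np.round((proj(ms,W(-229,y,88))-[180,120])*4)) for y in(50,1,-50)])
w=grab_frame("wrist");cv2.imwrite("pics/w5.png",cv2.resize(w[130:310,180:340],None,fx=4,fy=3.3))
t=grab_frame("top");cv2.imwrite("pics/t5.png",cv2.resize(t[170:240,220:320],None,fx=6,fy=6))
print(proj(mw,W(-264,1,55),True),proj(mw,get_tcp_pos(),True),get_tcp_rot(),get_qpos())
```

```text
34 [array([241., 276.]), array([255., 284.]), array([269., 292.])]
55 [array([240., 260.]), array([255., 269.]), array([269., 277.])]
75 [array([240., 246.]), array([254., 254.]), array([269., 262.])]
bar [array([285., 245.]), array([254., 268.]), array([221., 293.])] board top [array([310., 235.]), array([279., 258.]), array([246., 284.])]
[255.00915114 221.75431636] [256.63053604 211.49414977] [ 0.70661767  0.02628806  0.7066176  -0.02630534] [-8.66702571e-02  1.16717322e-01  1.94309833e+00 -2.76444817e-05
  1.08177570e+00 -1.22618234e-02]
```

View pics/w5.png

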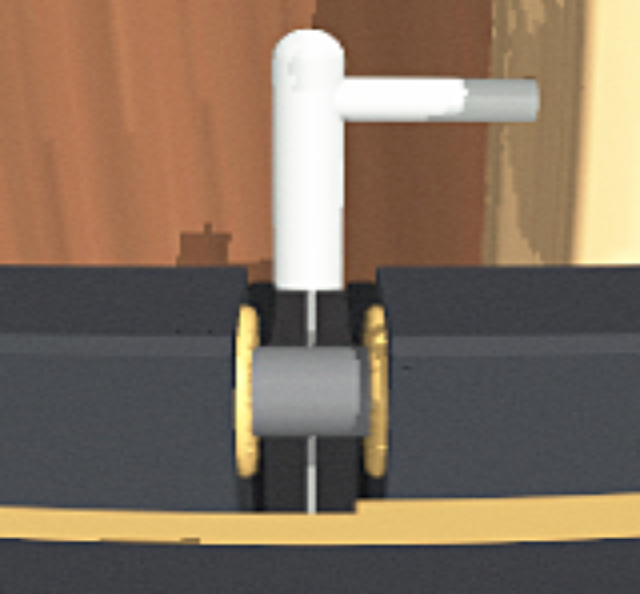

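View pics/t5.png

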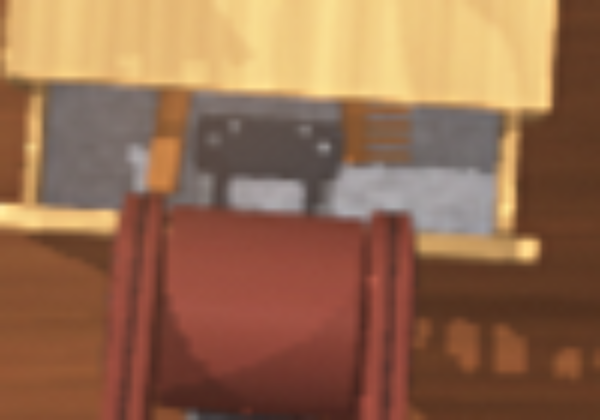

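In w5 the bar shows through the slit, under the closed fingers. In s4 the left fingertip ends at zoom (240,250), which corresponds to z≈70, while the reported TCP z is 34. The visible tips look about 35 mm short of the reported TCP, so I'll check that against the start pictures.

Run:
```python
from station import *
from h import *
ms=camera_model("scene")
t=np.array([213.5,-586.8,182])
a=cv2.imread("pics/scene0.png")
x0,y0=10,160
b=cv2.resize(a[y0:y0+70,x0:x0+90],None,fx=6,fy=6,interpolation=cv2.INTER_CUBIC)
yw=-1.348+.126
q=[0.57877588,0.40601564,0.57957209,-0.40529739]
Rm=R.from_quat(q[1:]+q[:1]).as_matrix(); zz=Rm[:,2]
for s in(-1,1):
  for dz,c in((0,(0,255,0)),(35,(0,0,255))):
    u=(proj(ms,t+s*zz*43.5+[0,0,dz])-[x0,y0]+.5)*6; cv2.circle(b,tuple(int(i) for i in u),4,c,-1)
cv2.imwrite("pics/s0t.png",b)
s=grab_frame("scene")
x0,y0=215,140
b=cv2.resize(s[y0:y0+70,x0:x0+70],None,fx=8,fy=8,interpolation=cv2.INTER_CUBIC)
p=np.array(get_tcp_pos())
for dz,c in((0,(0,255,0)),(35,(0,0,255))):
    u=(proj(ms,p+[0,0,dz])-[x0,y0]+.5)*8; cv2.circle(b,tuple(int(i) for i in u),3,c,-1)
cv2.imwrite("pics/s5t.png",b)
```

```text
(no output)
```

View pics/s0t.png

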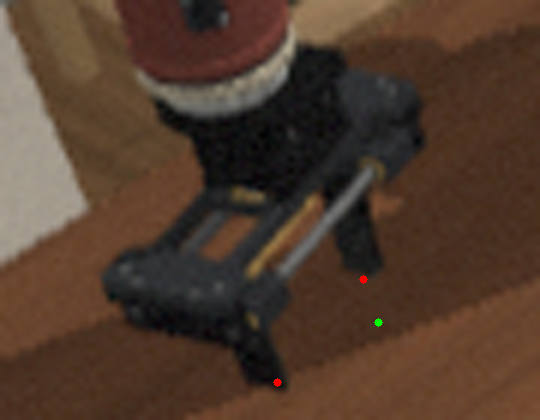

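View pics/s5t.png

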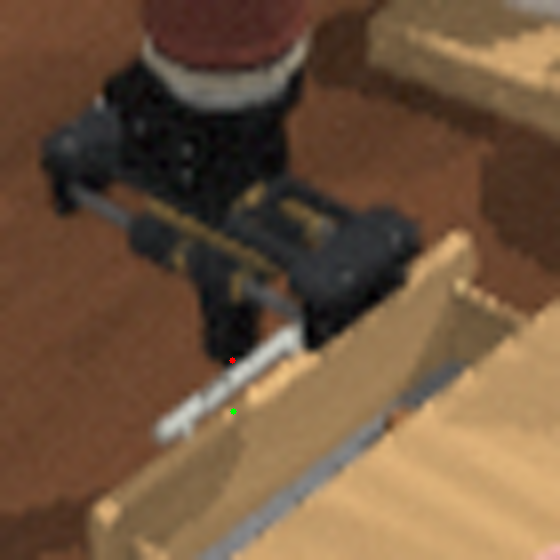

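Confirmed: in both views the real fingertips (red dots) are about 35 mm behind the reported TCP along the tool. I'll measure the offset by lightly touching the dresser top in front of the drawer.

Run:
```python
from station import *
from h import *
move_straight(list(W(-263,1.2,70)),velocity=200)
move_straight(list(W(-315,1.2,70)),velocity=250)
move_straight(list(W(-315,1.2,-24)),velocity=150)
f0=np.array(get_wrist_force())
for z in np.arange(-26,-45,-1.5):
    move_straight(list(W(-315,1.2,z)),velocity=20)
    f=np.array(get_wrist_force())-f0
    if f[2]>4: break
print(z,f,get_tcp_pos(),get_time_s())
move_straight(list(W(-315,1.2,0)),velocity=150)
```

```text
-41.0 [-4.47629372 -0.19125212 18.70859167] [460.15908151  38.28935906 -39.40813013] 17.9583
```

Contact came at a reported z of about -39.4, so the real fingertips are 39 mm short of the reported TCP. I'll correct for that and pull the drawer.

```bash
echo "L=39.3" >> h.py
python3 - <<'E'
from station import *
from h import *
move_straight(list(W(-315,1.2,68)),velocity=250)
set_gripper(25,25)
move_straight(list(W(-264,1.2,68)),velocity=250)
move_straight(list(W(-264,1.2,42-L)),velocity=150)
set_gripper(0); print("gap",get_finger_gap(),get_time_s())
if get_finger_gap()>5:
    f0=np.array(get_wrist_force())
    move_straight(list(W(-264-48,1.2,42-L)),velocity=80)
    print(np.round(get_wrist_force()-f0,1))
    for d in range(50,64,2):
        move_straight(list(W(-264-d,1.2,42-L)),velocity=30)
        f=(np.array(get_wrist_force())-f0)@EX
        print(d,round(f,1),loc(get_tcp_pos()))
        if abs(f)>9: break
    cv2.imwrite("pics/top6.png",grab_frame("top"))
print(get_time_s())
E
```

```text
gap 10.342825116682826 20.925
[-0.7  0.7  3.2]
50 -0.0 [-313.5    1.3    3.8]
52 0.5 [-315.4    1.3    3.8]
54 5.0 [-316.2    1.3    3.9]
56 14.2 [-316.1    1.3    4. ]
22.725
```

The stop was felt (14 N at the limit, q≈0.12). Releasing, rising and looking for the spatula.

Run:
```python
from station import *
from h import *
move_straight(list(W(-316.2,1.2,42-L)),velocity=50)
set_gripper(26)
move_straight(list(W(-316.2,1.2,75)),velocity=200)
q=quat([0,0,-1],-EY); print(ik(list(W(-300,60,130)),q), ik(list(W(-300,60,130)),quat([0,0,-1],EY)))
# hover for a look: jaws across spatula
move_pose(list(W(-300,40,150)),q)
w=grab_frame("wrist");m=camera_model("wrist");cv2.imwrite("pics/w7.png",w)
t=grab_frame("top");cv2.imwrite("pics/t7.png",cv2.resize(t[140:250,205:335],None,fx=5,fy=5,interpolation=cv2.INTER_CUBIC))
import pickle;pickle.dump(m,open("w7.pkl","wb"))
print(loc(m["cam_to_world"][:3,3]),get_time_s())
```

```text
[ 3.58429051e-02 -6.42886488e-02  1.93030721e+00 -4.44089210e-16
  1.27557410e+00  1.68103923e+00] [ 3.58429051e-02 -6.42886488e-02  1.93030721e+00 -4.44089210e-16
  1.27557410e+00 -1.46055342e+00]
[-234.2   39.9  351.3] 25.6667
```

View pics/w7.png

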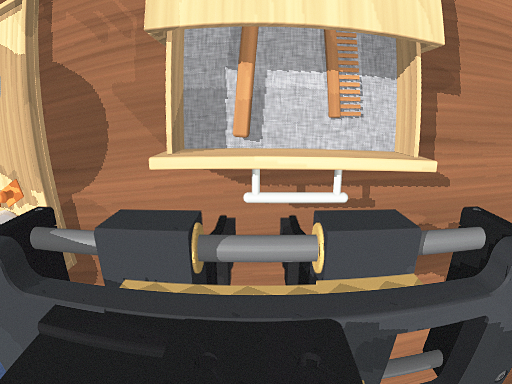

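View pics/t7.png

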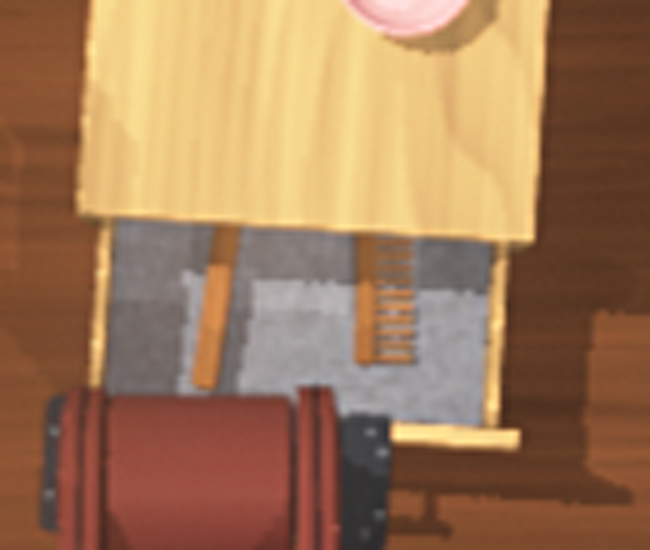

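The wrist view shows the spatula handle running from its end at (233–248,134) to (243–258,28). The comb is at (345,75), well to the right.

Run:
```python
from h import *
import pickle
from station import camera_model
mw=pickle.load(open("w7.pkl","rb"));mt=camera_model("top")
im=cv2.imread("pics/w7.png")
hsv=cv2.cvtColor(im,cv2.COLOR_BGR2HSV)
mask=cv2.inRange(hsv,(5,140,80),(18,255,255));mask[:, :220]=0;mask[:,275:]=0;mask[:25]=0;mask[145:]=0
for v in (35,50,70,90,110,125,130,133,136,139):
    c=np.where(mask[v])[0]
    if len(c): print(v,c.min(),c.max(),loc(onz(mw,c.min()-.5,v,32,True)),loc(onz(mw,c.max()+.5,v,32,True)))
f=lambda x,y,z:loc(onz(mt,205+(x+.5)/5-.5,140+(y+.5)/5-.5,z))
print("top",f(194,385,32),f(215,388,32),f(214,227,32),f(238,228,32))
print("inner board",loc(onz(mw,290,150,88,True)),"mouth",loc(onz(mw,290,46,94,True)),loc(onz(mw,290,36,94,True)))
```

```text
35 242 256 [-142.3   56.7   32. ] [-142.5   40.6   32. ]
50 240 255 [-159.5   58.7   32. ] [-159.7   41.7   32. ]
70 238 253 [-181.8   60.7   32. ] [-182.    43.8   32. ]
90 250 252 [-203.8   48.    32. ] [-203.8   44.8   32. ]
110 235 250 [-225.3   63.9   32. ] [-225.4   46.9   32. ]
125 234 249 [-241.4   65.1   32. ] [-241.5   48.    32. ]
130 234 248 [-246.8   65.1   32. ] [-246.9   49.1   32. ]
133 234 248 [-250.    65.1   32. ] [-250.1   49.1   32. ]
136 236 247 [-253.3   63.    32. ] [-253.3   50.1   32. ]
top [-252.6   66.3   32. ] [-253.7   52.4   32. ] [-148.    59.7   32. ] [-147.7   43.9   32. ]
inner board [-262.3   10.5   88. ] mouth [-169.9   11.7   94. ] [-160.6   11.6   94. ]
```

```bash
cat >> h.py <<'E'
SL=-0.078
D=np.cos(SL)*EX+np.sin(SL)*EY; N=np.cross([0,0,1],D); Z=np.array([0,0,1.])
END=W(-252.5,58.2,0); GS=40.; HB=2.5
def sp(dx,tz,a,side=0):
    "spatula tip shifted dx along D, tip underside height tz, pitch a deg -> reported TCP pose"
    a=np.radians(a); tip=END+D*(220+dx)+Z*tz
    up=D*np.sin(a)+Z*np.cos(a)
    f=tip+(220-GS)*(-D*np.cos(a)+Z*np.sin(a))+HB*up
    return list(f-up*L), quat(-up,-N)
PATH=[(0,18,3),(0,19,8),(0,20,13),(-2,20,17),(-20,20,20),(-40,20,25),(-60,21,30),(-80,23,35),(-110,27,40),(-145,34,42),(-145,120,42)]
FIN=[(-60-20,160,20),(-70,199,0)]
E
python3 - <<'E'
from station import *
from h import *
prev=None
for w in [(0,116,0),(0,16,0)]+PATH+FIN:
    j=ik(*sp(*w)); print(w,loc(sp(*w)[0]),None if j is None else np.round(j,2))
E
```

```text
(0, 116, 0) [-212.6   55.1   79.2] [ 0.01  0.19  1.76 -0.    1.19  1.73]
(0, 16, 0) [-212.6   55.1  -20.8] [ 0.01  0.33  1.81 -0.    1.    1.73]
(0, 18, 3) [-214.3   55.2   -9.3] [0.01 0.35 1.76 0.01 1.09 1.72]
(0, 19, 8) [-216.    55.3    7.6] [-0.    0.39  1.67  0.02  1.22  1.71]
(0, 20, 13) [-216.3   55.4   24.6] [-0.01  0.44  1.58  0.03  1.34  1.7 ]
(-2, 20, 17) [-217.5   55.5   37.4] [-0.02  0.49  1.51  0.04  1.44  1.7 ]
(-20, 20, 20) [-234.3   56.8   47. ] [-0.02  0.49  1.5   0.05  1.5   1.7 ]
(-40, 20, 25) [-251.2   58.1   62.7] [-0.02  0.51  1.46  0.06  1.61  1.69]
(-60, 21, 30) [-266.7   59.3   79.1] [-0.02  0.54  1.41  0.07  1.71  1.69]
(-80, 23, 35) [-281.    60.4   96.1] [-0.02  0.57  1.37  0.08  1.8   1.69]
(-110, 27, 40) [-303.9   62.2  114.5] [-0.02  0.58  1.36  0.09  1.89  1.7 ]
(-145, 34, 42) [-335.6   64.7  127.1] [-0.02  0.53  1.43  0.09  1.91  1.7 ]
(-145, 120, 42) [-335.6   64.7  213.1] [-0.02  0.45  1.37  0.1   2.05  1.71]
(-80, 160, 20) [-294.1   61.5  187. ] [-0.    0.22  1.56  0.05  1.7   1.72]
(-70, 199, 0) [-282.4   60.5  162.2] [ 0.03 -0.05  1.86 -0.    1.34  1.76]
```

Run:
```python
from station import *
from h import *
p,q=sp(0,116,0); move_pose(p,q); set_gripper(45,40)
f0=np.array(get_wrist_force())
p,q=sp(0,28,0); move_straight(p,q,velocity=150); print(np.round(get_wrist_force()-f0,1))
p,q=sp(0,16,0); move_straight(p,q,velocity=40); print(np.round(get_wrist_force()-f0,1),loc(get_tcp_pos()))
set_gripper(0,40); print("gap",get_finger_gap(),np.round(get_wrist_force()-f0,1),get_time_s())
cv2.imwrite("pics/w8.png",grab_frame("wrist"))
s=grab_frame("scene");cv2.imwrite("pics/s8.png",cv2.resize(s[120:240,180:330],None,fx=4,fy=4,interpolation=cv2.INTER_CUBIC))
```

```text
[0.9 0.1 0.7]
[-0.5  0.5 -0. ] [-212.8   55.1  -21. ]
gap 17.19593972207553 [-0.1  0.5  1.1] 28.6333
```

View pics/w8.png

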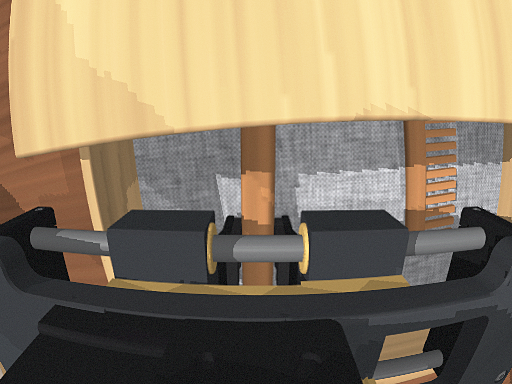

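View pics/s8.png

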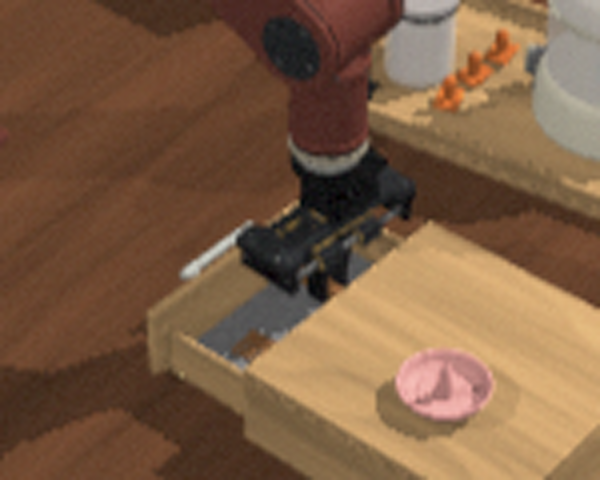

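The gap is 17.2 mm, and the wrist view shows the handle centred and aligned between the jaws. Starting the tilt with force checks.

Run:
```python
from station import *
from h import *
f0=np.array(get_wrist_force())
for w in PATH[:5]:
    p,q=sp(*w); move_straight(p,q,velocity=45)
    f=np.array(get_wrist_force())-f0; print(w,np.round(f,1),round(get_finger_gap(),1))
    if np.linalg.norm(f)>8: break
cv2.imwrite("pics/w9.png",grab_frame("wrist"))
s=grab_frame("scene");cv2.imwrite("pics/s9.png",cv2.resize(s[120:240,180:330],None,fx=4,fy=4,interpolation=cv2.INTER_CUBIC))
print(get_time_s())
```

```text
(0, 18, 3) [-1.2 -0.  -0.9] 17.7
(0, 19, 8) [-1.6 -0.8 -1.5] 17.5
(0, 20, 13) [-0.9 -0.6 -1.5] 17.5
(-2, 20, 17) [-0.6 -0.7 -0.6] 17.9
(-20, 20, 20) [-0.9 -0.1 -0.9] 17.4
31.3083
```

View pics/w9.png

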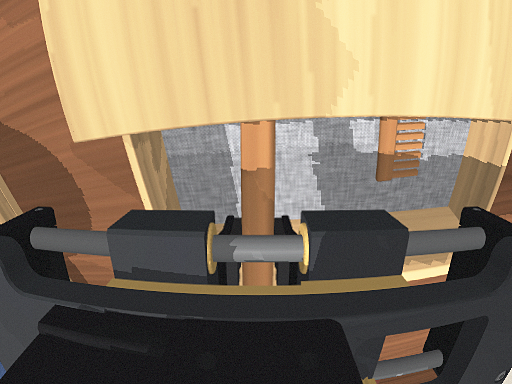

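View pics/s9.png

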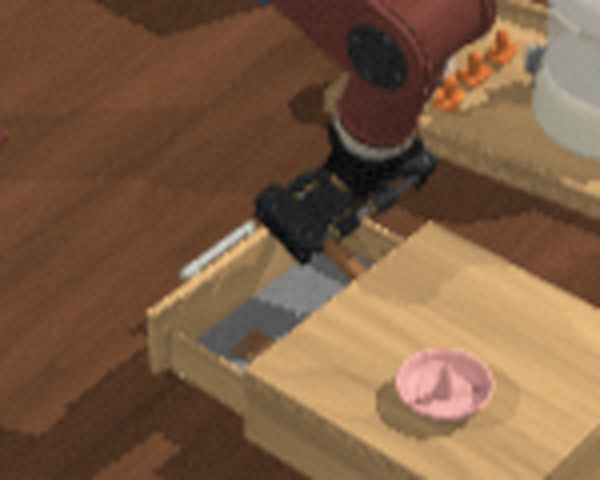

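The spatula tilts rigidly: its handle keeps the same wrist-view width and columns (241–276), forces stay under 2 N, and it passes below the top board. Continuing on the slant.

Run:
```python
from station import *
from h import *
f0=np.array(get_wrist_force())
for w in PATH[5:10]:
    p,q=sp(*w); move_straight(p,q,velocity=50)
    f=np.array(get_wrist_force())-f0; print(w,np.round(f,1),round(get_finger_gap(),1))
    if np.linalg.norm(f)>8: break
cv2.imwrite("pics/w10.png",grab_frame("wrist"))
s=grab_frame("scene");cv2.imwrite("pics/s10.png",cv2.resize(s[120:240,180:330],None,fx=4,fy=4,interpolation=cv2.INTER_CUBIC))
print(get_time_s())
```

```text
(-40, 20, 25) [-0.1  0.6  0.3] 17.4
(-60, 21, 30) [-0.6  0.7  0.5] 17.4
(-80, 23, 35) [0.6 0.4 0.2] 17.4
(-110, 27, 40) [-0.8  0.4 -0.1] 17.4
(-145, 34, 42) [0.  0.8 0.5] 17.6
34.7917
```

View pics/w10.png

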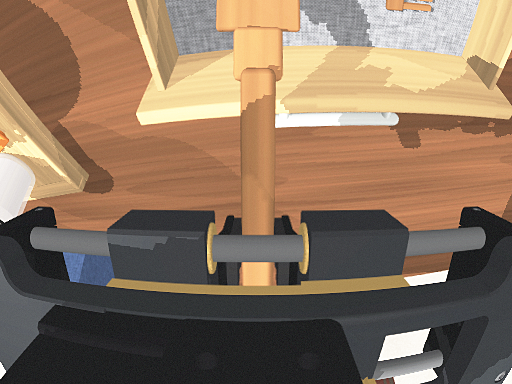

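View pics/s10.png

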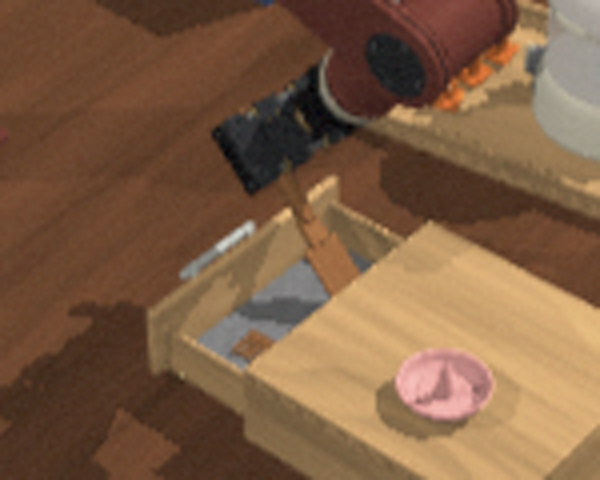

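The forces are still flat. The blade sits over the drawer and above the front board. I'll pull out a bit further for margin, lift, then level it.

Run:
```python
from station import *
from h import *
f0=np.array(get_wrist_force())
for w,v in [((-162,44,42),60),((-162,140,42),100),((-110,185,20),90),((-75,201,0),90)]:
    p,q=sp(*w); move_straight(p,q,velocity=v)
    f=np.array(get_wrist_force())-f0; print(w,np.round(f,1),round(get_finger_gap(),1))
sleep(.3)
cv2.imwrite("pics/w11.png",grab_frame("wrist"))
s=grab_frame("scene");cv2.imwrite("pics/s11.png",cv2.resize(s[90:240,170:350],None,fx=4,fy=4,interpolation=cv2.INTER_CUBIC))
t=grab_frame("top");cv2.imwrite("pics/t11.png",cv2.resize(t[80:250,60:430],None,fx=2,fy=2,interpolation=cv2.INTER_CUBIC))
print(get_time_s(),loc(get_tcp_pos()))
ms=camera_model("scene"); z=lambda p:np.round((proj(ms,p)-[170,90]+.5)*4)
tip=END+D*(220-75);e=END+D*(-75)
print("exp tip",z(tip+Z*204),"end",z(e+Z*209), loc(tip),loc(e))
```

```text
(-162, 44, 42) [-0.5 -0.3 -0.3] 18.0
(-162, 140, 42) [-0.9 -0.5 -1.4] 17.7
(-110, 185, 20) [ 0.2 -1.2  0.4] 17.4
(-75, 201, 0) [-0.2 -1.1 -0.4] 17.9
38.1833 [-287.3   60.9  164.3]
exp tip [447. 319.] end [287. 219.] [-107.9   46.9    0. ] [-327.3   64.     0. ]
```

View pics/s11.png

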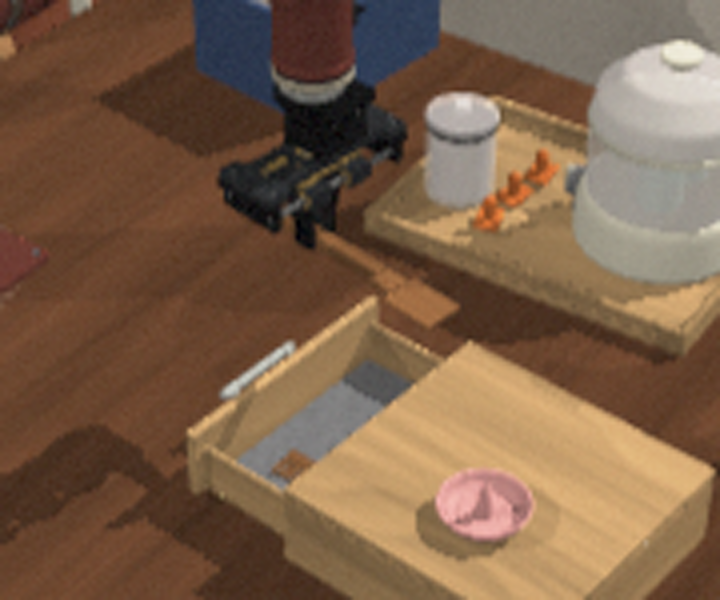

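View pics/t11.png

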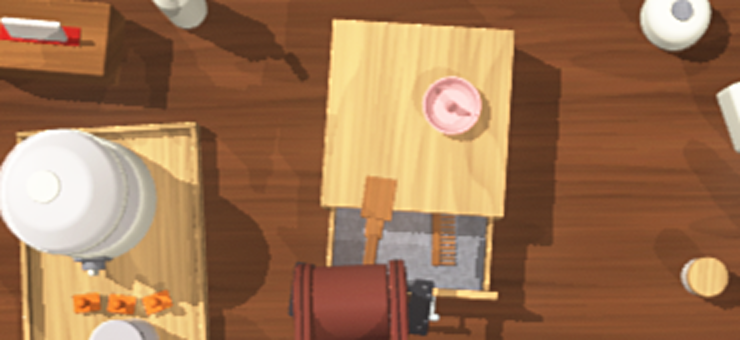

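View pics/w11.png

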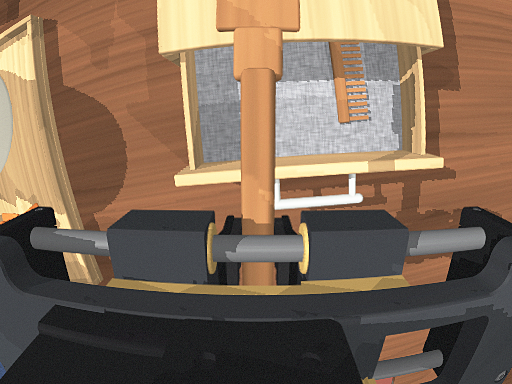

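The blade tip is seen at zoom (446,316) against an expected (447,319), so the spatula is level, gripped and about 107 mm above the organiser. The comb, dish, jar and tray items haven't moved, and the drawer is still at its stop. Handing in.

Run:
```python
from station import *
print(get_finger_gap(),get_time_s(),abs(get_joint_velocities()).max())
job_done()
```

```text
17.319236560008 38.1833 0.0028256466257101467
the job is handed in; nothing more can be done
```

The job is handed in at 38.2 s. I pulled the drawer to its stop, then tilted the spatula handle end up and drew it out on the slant between the top board and the drawer front. It is now held level and still, about 107 mm above the organiser's top.

**First try failed:** my first two grips on the drawer handle closed on nothing. Pictures and a light touch on the dresser (19 N) showed the fingertips end about 39 mm short of the reported TCP. I corrected for that in every later move.

**Last checks:**
- **Drawer:** at its stop, which I felt at 14 N with about 119 mm out. The handle had not moved from there in the last picture.
- **Drawing out:** wrist force changed by no more than about 2.5 N all the way, so nothing was forced against the drawer or top board.
- **Grip:** finger gap 17.3 mm on the 18 mm handle, and the arm was at rest. The blade tip was within about 3 zoomed pixels of where I expected it, so the spatula had not slipped.
- **Other things:** the comb is still in the drawer. The dish, jar and tray things look unmoved, judged by eye in the pictures.

No final check failed.

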